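# Dock the spare amplifier cartridge

## Robot

A 6-joint arm with a two-finger parallel gripper is mounted at the origin on a cart in front of the work surface, level with it; the furniture and walls round the work are solid. World frame = base frame: x ahead of the robot, y to its left, z up, the work surface at z = 0. Lengths are in mm, angles in rad, forces in N, time in s.
With the tool pointing down it reaches from about 375 to 825 mm from the base axis. Payload 5.5 kg.
Tool frame: the origin (TCP) lies at the very end of the fingers, on their centre line; the grasp point (between the pads) lies 19 mm behind it (robot.grip_point_offset is the distance from the TCP to the grasp point, in mm); z points along the fingers, y is the line along which they close (so a half turn about z gives the same grasp; the last joint's range is limited). The gripper opens to 85 mm and grips with 20 to 120 N. Pads are 22 mm wide; open, the fingers measure 114 mm over their backs; the gripper's body (76 mm by 85 mm) begins 54 mm behind the grasp point. The pads swing forward as they close: fully open they stand 13 mm farther back than shut.
Start: joints at [1.337, 0.314, -0.047, 1.21, 0, 1.571], TCP at [139.002, 583.672, 231.299] pointing down, gripper open.
Joint ranges: [-2.67, 2.67], [-0.69, 1.73], [-1.03, 1.25], [-2.08, 2.16], [-1.42, 1.45], [-3.14, 3.14]. Speed limits (rad/s): [2.39, 2.39, 3.01, 3.14, 3.14, 3.14].

## Interface

Orientations are given as a unit quaternion [w, x, y, z].
In Python, from workcell import robot gives the robot as it stands. Calls block until the motion is done:
- robot.move_pose(position, orientation): joint-space move of the TCP to a pose.
- robot.move_l(position, frame=None, max_speed=150, contact_N=None): straight line of the TCP; frame=None keeps the orientation; max_speed is the mean speed in mm/s. With contact_N (N) it stops when the force on the tool has changed by that much, and returns True; else False.
- robot.movej(angles): joint-space move.
- robot.gripper_open() and robot.close(): open the fingers fully, or close them until they stop; the grip force is fixed at half the most.
- robot.wait(seconds).
- robot.ik(position, orientation): joint angles nearest the present ones, or None.
- robot.sense(): the state.
- robot.grab_frame(name): name is "scene" or "top"; returns (picture, depth): 384x512x3 uint8, red, green, blue; 384x512 float32, mm along the optical axis (not along the pixel's ray), 0 where there is no reading.
- robot.camera_params(name): a dict with "camera_matrix" (3x3 intrinsics, pixels), "R" (3x3) and "t" (3): a world point X has camera coordinates R X + t. Camera axes: x right, y down, z forward; pixel columns grow to the right and rows downward; lengths in mm; the calibration is good to about 2 mm. A picture is of the moment at which its call begins. camera_params takes no time and is no camera call.
A pose or a line that the arm cannot do raises robot.PlanningError and nothing moves.
- robot.finish_job(): hands the job in; it is judged then, once.
Trained networks look in the newest picture that a camera, given by its name, has taken for a name from the list of things; names that differ only in an ending like _2 or _b are one class to them, and where a whole thing is asked for, a point or a joint stands for the part that bears it (a point fixed in the world has none). Each returns a list of dicts, best first, with "p" (0 to 1); they miss things now and then, are a little off and sometimes report something else, mostly with a low value. They report only what shows in the picture. A call takes as long as a camera call.
- robot.search_frame(thing, camera): "rect" ([left, top, right, bottom] in pixels, round what is visible of it).
- robot.outline_of(thing, camera): "pixels" (384x512 bool, what is visible of it) and "rect" ([left, top, right, bottom] in pixels, round what is visible of it).
- robot.spot_point(thing, camera): "pixel" ([column, row] in pixels: a listed point, or the origin of a listed thing).
The state is a dict: "clock": time; "joint_pos": joint angles; "dq": joint speeds; "tau": joint torques, N m; "tcp_pos": TCP position; "tcp_rot": TCP orientation; "wrist_force": force on the tool from outside, world axes, zero at the start; "moment": the same for the moment, N m; "width": finger opening in mm; "gripper_force": force on a finger pad.
Only numpy, scipy, OpenCV 4.12 (cv2) and the standard library are available. Lean on these libraries where they do the work, as an engineer would, in place of code of your own. Each camera call takes 0.05 s, during which the arm holds its last target. There are 200 camera calls.

## Task

Turn the swing tab on the storage rack aside and lift out the cartridge it holds. Lay the cartridge on the bench on its bare metal back, handle up, and let go of it; then take it up again and press it into the recess of the docking bay until it is fully home and flush with the rim all round. Press firmly but do not hammer or force it, and leave the other things on the bench where they are.

Things in the scene. Friction and masses are not known exactly. Their poses are not given: they have to be found in the camera images.
- cartridge: Loose cartridge, about 0.24 kg: slab 110 x 70 x 24 mm, dark grey, aluminium back, black bar handle on its front. Starts standing in the rack on a long edge. Origin: centre of that lower edge face. Own x along the length (+-55), z across the width (0 to 70, up at the start), y the thickness (+-12), +y towards the handle. Fits the bay either way round. Each short end is notched.
- cartridge_back (a point): Centre of the cartridge's back face (its underside when it lies handle up); axes as the cartridge. Stood upright on the bench the cartridge stays, and tips over once pushed about 22 degrees towards its back; while tipping, the handle's edge rises to 59 mm above the bench.
- handle_top (a point): Centre of the handle's outer face; axes as the cartridge. The handle is a bar 60 mm long (along x), 10 mm thick (along z), centred on the front at z = 35 mm, standing 18 mm out of the front face.
- rack: Fixed grey rack: foot 170 x 66 x 10 mm with an upright channel at each end holding the cartridge's short ends with 1.5 mm play; jaws 52 mm high over the foot, 90 mm apart, open between. Origin: centre of the foot's underside; x along the rack, +x towards the post with the tab; z up. The cartridge stands on the foot, z = 10 to 80 mm, parallel to the rack's x, handle towards the rack's +y.
- tab (a joint): Flat steel swing tab (44 x 14 x 4 mm) turning on an upright pin on the rack's +x end post. At 0 it points along the rack's -x, 21 mm over the cartridge's top edge, and bars it; growing values swing it towards the rack's +y (clockwise from above). Range -0.3 to 1.9 rad, starts near 0; clear of the cartridge from 1.0; stays where left (friction about 0.04 N m).
- tab_lug (a point): Top centre of the round black lug (10 mm thick, 24 mm tall) standing on the tab 29 mm from the pin; at rack height z = 112 mm.
- tab_pivot (a point): Centre of the tab's pin, at rack height z = 87 mm.
- bay: Fixed grey docking bay: block 160 x 116 x 32 mm with a recess 112.4 x 72.4 mm (1.2 mm play each side), 24 mm deep, as deep as the cartridge is thick; 4 mm wide 45 degree lead-in round its mouth. Origin: centre of the underside; x along the recess's length, z up.
- bay_floor (a point): Centre of the recess floor, 8 mm above the bay's underside; axes as the bay. A spring roller in the middle of each short wall stands 3.5 mm into the recess: laid in, the cartridge rests on the rollers about 10 mm proud, maybe one end lower; pressed (10 to 16 N) it snaps onto the floor and is held; if one end jams, press that end (to 24 N).
- bay_rim (a point): Centre of the recess mouth at rim height, 32 mm above the bay's underside; axes as the bay. Midway between rack and bay the bench is clear from x = 0.41 to 0.54 m.
- tip_box: Bystander: blue and white pipette tip box 84 x 116 x 62 mm; origin centre of underside.
- objective_can: Bystander: black round can, 40 mm wide, 60 mm tall; origin centre of underside.
- spare_eyepiece: Bystander: black eyepiece, 41 mm wide, 52 mm tall; origin centre of underside.
- lens_tissue: Bystander: flat packet 72 x 110 x 13 mm; origin centre of underside.
- marker: Bystander: black marker 132 x 13 mm lying near the front edge; origin centre of underside.
- tweezers: Bystander: steel tweezers 13 x 118 x 9 mm lying near the right edge; origin centre of underside.

How it is judged (in metres and radians):
On the way, in this order (a step that is already met when the one before it is completed fails the run):
1. the swing tab is turned aside (past 1.0 rad), the cartridge still standing in the rack (value of joint tab above 1 rad and z of cartridge in the frame of rack below 0.03 m), for 0.1 s.
2. the cartridge is lifted clear of the rack's foot by 50 mm or more (z of cartridge in the frame of rack above 0.06 m), for 0.05 s.
3. the cartridge lies flat on the bench, handle up, let go (angle between cartridge's own y axis and vertical below 0.1 rad and height (world z) of cartridge_back below 0.006 m and contact force between the fingers and cartridge below 0.1 N), for 0.2 s.
At the end, for the whole second after the job is handed in: The cartridge lies handle up in the bay's recess, its back within 2.5 mm of the recess floor, centred within 4 mm, level within 0.04 rad and aligned with the bay within 0.06 rad (either way round), at rest and let go (z of cartridge_back in the frame of bay_floor below 0.0025 m and horizontal distance between cartridge_back and bay_floor below 0.004 m and angle between cartridge's own y axis and vertical below 0.04 rad and angle between the x axis of cartridge and the x axis of bay, either way round below 0.06 rad and linear speed of cartridge below 0.01 m/s and contact force between the fingers and cartridge below 0.1 N); the robot touches nothing.
It fails at once if a bystander is shifted by more than 30 mm (distance of any of tip_box, objective_can, spare_eyepiece, lens_tissue, marker, tweezers from where it was at the start of the episode above 0.03 m).
It fails at once if the cartridge is forced into the bay with more than 100 N (contact force between cartridge and bay above 100 N).
It also fails if it takes over 72 s, if anything falls off the work surface, if the arm or the gripper's body presses on something with over 40 N, if the wrist force passes 120 N, or if a joint passes its speed limit or range.

## Working session

There is one attempt and no reset: what is moved stays moved. The work goes in short steps, each a Python script; the robot and the scene stay as the last script left them, time stands still between calls to the robot, and variables do not carry over. Pictures are saved under pics/ and viewed, at most 10 in all, crops included, and the job is handed in when it is done.

```bash
ls; mkdir -p pics
cat > h.py <<'E'
import numpy as np, cv2
from workcell import robot
def px2w(cam,u,v,d=None,z=None):
    c=robot.camera_params(cam);K=np.array(c["camera_matrix"]);R=np.array(c["R"]);t=np.array(c["t"]).ravel()
    r=np.linalg.inv(K)@np.array([u,v,1.0])
    if d is not None: return R.T@(r*d-t)
    o=-R.T@t; w=R.T@r
    return o+w*(z-o[2])/w[2]
def cloud(cam,depth):
    c=robot.camera_params(cam);K=np.array(c["camera_matrix"]);R=np.array(c["R"]);t=np.array(c["t"]).ravel()
    v,u=np.mgrid[:384,:512]; p=np.stack([u,v,np.ones_like(u)],-1)@np.linalg.inv(K).T*depth[...,None]
    return (p-t)@R
def save(n,im,s=1.5): cv2.imwrite("pics/"+n,cv2.resize(im[...,::-1],None,fx=s,fy=s,interpolation=cv2.INTER_CUBIC))
E
python3 - <<'E'
from h import *
print(robot.sense())
for c in("scene","top"):
    im,d=robot.grab_frame(c);save(c+"0.png",im);np.save(c+"0.npy",d)
    p=robot.camera_params(c);R=np.array(p["R"]);print(c,-R.T@np.array(p["t"]).ravel(),R[2])
    for th in("cartridge","rack","bay","tip_box","objective_can","spare_eyepiece","lens_tissue","marker","tweezers"):
        r=robot.search_frame(th,c);print(th,[(np.round(x["rect"]),round(x["p"],2)) for x in r[:2]])
    for th,z in(("cartridge",10),("handle_top",45),("tab_lug",112),("tab_pivot",87),("bay_floor",8),("bay_rim",32),("rack",0)):
        r=robot.spot_point(th,c);print(th,[(np.round(x["pixel"],1),round(x["p"],2),np.round(px2w(c,*x["pixel"],z=z),1)) for x in r[:2]])
E
```

```text
pics
{'clock': 0.0, 'joint_pos': array([ 1.33701462e+00,  3.14268782e-01, -4.80745267e-02,  1.21020231e+00,
       -2.69613633e-05,  1.57080821e+00]), 'dq': array([ 6.70053588e-05, -9.20151509e-04,  1.02296088e-03,  1.13113746e-03,
        6.02678162e-04, -1.46995242e-04]), 'tau': array([-3.77838405e-04, -5.39593542e+01,  3.39744222e+01,  1.93095789e-02,
       -8.47394381e-05, -3.52955212e-06]), 'tcp_pos': array([138.86902973, 583.1117029 , 230.4109329 ]), 'tcp_rot': array([-8.86116026e-05,  1.16630690e-01,  9.93174968e-01, -8.70250175e-04]), 'wrist_force': array([0.55698406, 0.63369946, 0.06260097]), 'moment': array([ 0.00206002, -0.02766944, -0.07069192]), 'gripper_force': 0.0, 'width': 85.23624472435138}
scene [   9.84306687 -728.81610385  614.89334718] [ 0.52315517  0.68578635 -0.5059701 ]
cartridge [(array([176., 164., 193., 191.]), 0.6)]
rack [(array([171., 160., 202., 208.]), 0.64)]
bay [(array([233., 233., 313., 296.]), 0.95)]
tip_box [(array([322., 209., 378., 254.]), 0.68), (array([173., 160., 196., 190.]), 0.62)]
objective_can [(array([263., 196., 274., 219.]), 0.75)]
spa
[... 1567 characters left out ...]
, 193.]), 0.54)]
cartridge [(array([167.9, 230.6]), 0.8, array([441.4, 236.8,  10. ]))]
handle_top [(array([163.3, 241.7]), 0.75, array([411.4, 242.3,  45. ])), (array([146.8, 228.1]), 0.33, array([448.3, 289.6,  45. ]))]
tab_lug [(array([144.7, 227. ]), 0.66, array([453. , 279.8, 112. ]))]
tab_pivot [(array([135.8, 225.5]), 0.76, array([455.8, 309.9,  87. ]))]
bay_floor [(array([323.8, 230.1]), 0.61, array([ 452.9, -211.2,    8. ]))]
bay_rim [(array([323.5, 234.1]), 0.74, array([ 442.2, -206.9,   32. ])), (array([162.1, 241.7]), 0.68, array([410.5, 248.2,  32. ]))]
rack [(array([170. , 228.7]), 0.62, array([446.7, 232.8,   0. ])), (array([229.7, 253.4]), 0.62, array([379.4,  58.2,   0. ]))]
```

Run:
```python
from h import *
a=cv2.imread("pics/top0.png");b=cv2.imread("pics/scene0.png")
A=cv2.resize(a[150:420,150:600],(800,480))
cv2.imwrite("pics/t1.png",A)
B=cv2.resize(b[200:480,220:600],(800,590));cv2.imwrite("pics/s1.png",B)
P=cloud("top",np.load("top0.npy"))
# rack area rows 205-250, cols 125-210 height map
print("rack z");
for r in range(208,250,2): print(r,' '.join('%3d'%z for z in P[r,128:206:2,2]))
def pts(r0,r1,c0,c1,zl,zh):
    q=P[r0:r1,c0:c1].reshape(-1,3);return q[(q[:,2]>zl)&(q[:,2]<zh)]
for n,a in (("cart top",(205,250,125,210,74,84)),("bayrim",(205,262,288,362,26,38)),("bayfloor",(205,262,288,362,4,14)),("lug",(205,250,125,165,103,120)),("tab",(205,250,125,210,85,95))):
    q=pts(*a)
    if len(q)<3: print(n,len(q));continue
    r=cv2.minAreaRect(q[:,:2].astype(np.float32));print(n,len(q),q.mean(0).round(1),r, cv2.boxPoints(r).round().tolist())
```

```text
rack z
208   3  -2   2   3  -1   0   2   0   2  -5   0  -4  -2   0  -3   0  -4  -2   0   5  -1   0   3   4   1  -2   3   2   0  -1   0   0   0   4  -2   0   1   0   3
210  -2   1  -2   9   5  -1  -5   0  -2  -3  -4   2   3   0  -1   5  -3  -4  -3   0  -6  -4   3   0  -3  -1   0  -4   2  -3   0  -1  -1   0  -2  -1  -6  -3   0
212   0   0 1338   0  -3   0  -2   0   0   3   0   1  -3  -3  -2   0  -1   0  -4   0   3   3   0  -3   0  -5  -4   0  -2  -2   0   0   0  -1   1   1  -3  -1   0
214   1   0   0   0   3  -6   0  12   9   5   5   3  -2   3   0   7  -3   0  -4  -4  -2   0   0   3   1   0  -3   5  -1   1  -7  -2   3   0   1  -5   3   0  -2
216   1  -4  -2  -3   1  -2   1  13  13  12  12   7   8   7   3  10  -1  -2  -4   1   0   0   0  -4   2   1   0  -2   3   1  -4  -2   1   3   0  -6  -8  -1   1
218   1   0   0   4  -2  73  53  27   9   9   8   9   3  11  12   8   9   9   5  11  11   4   0  -4  -1   5   1  -3  -1   0  -2   2   1  -3  -1   1   0   2   0
220   0  -3   0   0  78  80  83  78  69  61  59  47  23  13   6   6  11  12   5   9  11   5   9  11   8   6   2  -2  -1   2  -1  -1 
[... 2567 characters left out ...]
.8548812866211), 88.29945373535156) [[391.0, -290.0], [506.0, -293.0], [511.0, -132.0], [395.0, -129.0]]
bayfloor 1029 [ 448.6 -213.2    7.9] ((444.71856689453125, -213.66241455078125), (161.1642303466797, 210.39402770996094), 1.2873467206954956) [[362.0, -110.0], [367.0, -321.0], [528.0, -317.0], [523.0, -107.0]]
lug 13 [452.6 278.1 110.4] ((452.19384765625, 278.2353820800781), (8.31966781616211, 6.868772506713867), 12.814445495605469) [[447.0, 281.0], [449.0, 274.0], [457.0, 276.0], [455.0, 283.0]]
tab 63 [455.2 295.3  87.8] ((442.8879699707031, 266.64227294921875), (102.13385009765625, 25.300607681274414), 70.36095428466797) [[414.0, 223.0], [438.0, 214.0], [472.0, 310.0], [448.0, 319.0]]
```

View pics/t1.png

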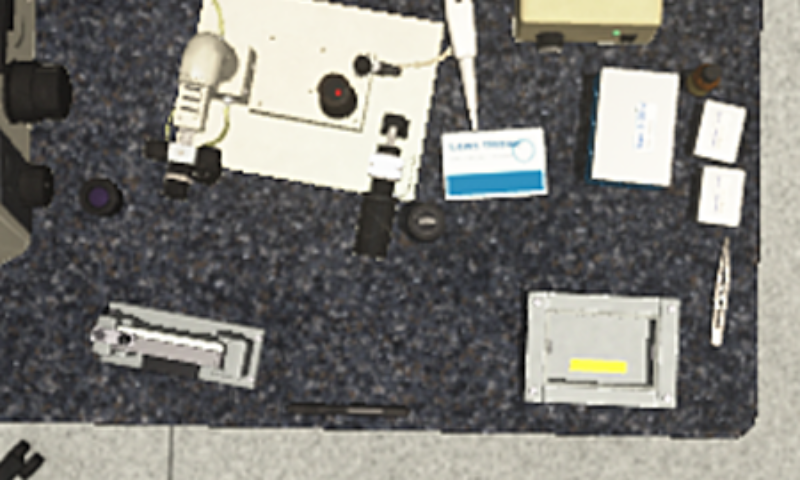

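View pics/s1.png

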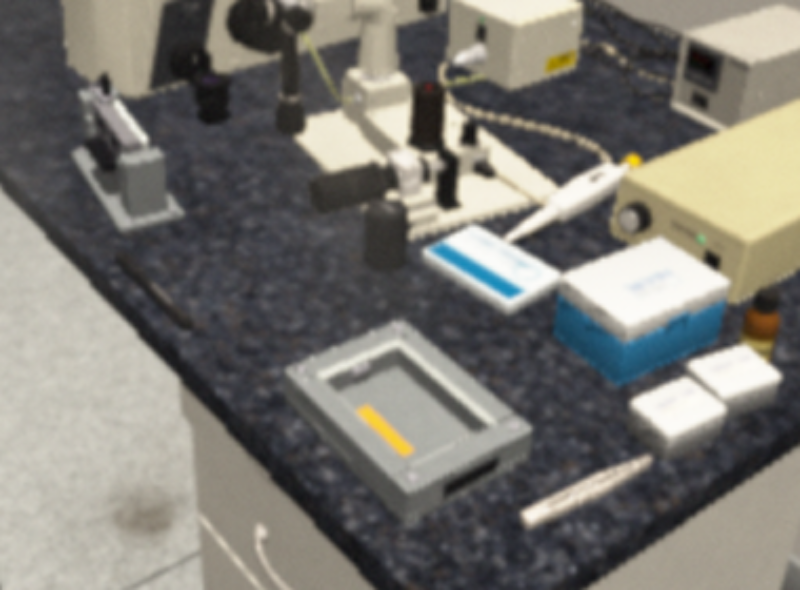

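The top view shows the rack at the left (tab end at crop pixel (110,338), handle facing the robot), the bay at the right (crop (603,350)), and clear bench between them. The scene view agrees. I'll fit the rack and bay poses more precisely.

Run:
```python
from h import *
D=np.median([robot.grab_frame("top")[1] for _ in range(5)],0); np.save("topmed.npy",D)
P=cloud("top",D);Z=P[...,2]
def rect(m,n):
    q=P[m][:,:2].astype(np.float32);r=cv2.minAreaRect(q);b=cv2.boxPoints(r)
    e=b-np.roll(b,1,0);i=np.argmax((e**2).sum(1));d=e[i]*np.sign(e[i][1])
    print(n,len(q),np.round(r[0],1),np.round(r[1],1),"long axis yaw",round(np.degrees(np.arctan2(d[1],d[0])),2), "mean",q.mean(0).round(1));return r
def box(r0,r1,c0,c1): 
    m=np.zeros(Z.shape,bool);m[r0:r1,c0:c1]=1;return m
def big(m):
    n,l,s,_=cv2.connectedComponentsWithStats(m.astype(np.uint8));return l==1+np.argmax(s[1:,4])
rk=big((Z>5.5)&(Z<130)&box(205,250,125,210)); rect(rk,"rack>5.5")
by=big((Z>4)&box(205,262,288,362)); rect(by,"bay")
rim=big((Z>28)&box(205,262,288,362)); rect(rim,"rim")
fl=big((Z<13)&by&cv2.erode(cv2.morphologyEx(by.astype(np.uint8),cv2.MORPH_CLOSE,np.ones((9,9))),np.ones((5,5))).astype(bool)); rect(fl,"recess floor visible")
# cartridge top strip: per-column extents
c=(Z>74)&(Z<86)&box(215,245,154,178)
L=[]
for u in range(154,179):
    v=np.where(c[:,u])[0]
    if len(v): L.append((u,v.min(),v.max(),*P[v,u,:2].mean(0)));
L=np.array(L);k=np.polyfit(L[:,4],L[:,3],1);print("strip x=%.4f*y+%.1f"%tuple(k),"yaw",np.degrees(np.arctan2(1,k[0])), "widths",(L[:,2]-L[:,1]+1))
h=(Z>42)&(Z<55)&box(230,250,150,185);h=big(h);rect(h,"handle")
lug=(Z>102)&box(205,250,125,170);print("lug",P[lug].mean(0),P[lug][:,:2].min(0),P[lug][:,:2].max(0))
for th,z in(("tab_lug",112),("tab_pivot",87),("rack",0),("bay_rim",32),("bay_floor",8)):
  for cam in("top","scene"):
    if cam=="scene" and th=="tab_lug": robot.grab_frame("scene")
    r=robot.spot_point(th,cam);print(th,cam,[(round(x["p"],2),np.round(px2w(cam,*x["pixel"],z=z),1)) for x in r[:1]])
```

```text
rack>5.5 1409 [445.3 238.4] [170.  66.] long axis yaw 80.91 mean [446.9 234.4]
bay 2363 [ 449.2 -213.5] [166.4 119.4] long axis yaw 88.72 mean [ 450.7 -211.5]
rim 1282 [ 450.8 -211.2] [160.2 115.9] long axis yaw 88.49 mean [ 450.7 -211.2]
recess floor visible 967 [ 450.8 -213. ] [110.2  72.3] long axis yaw 88.43 mean [ 450.6 -213.1]
strip x=0.1626*y+406.9 yaw 80.76463621327412 widths [ 9.  9.  9.  9.  9.  9.  9. 10.  9.  9.  9.  9.  9.  9.  9.  9.  9.  9.
  9.  9.  9.  9.  9. 10.]
handle 123 [423.7 242.6] [59.4 15.6] long axis yaw 81.04 mean [423.9 242.4]
lug [452.57884343 278.04529661 110.74342882] [447.6208538  274.07993384] [455.73888817 282.16888653]
tab_lug top [(0.39, array([456.1, 271.6, 112. ]))]
tab_lug scene [(0.43, array([461.8, 276.5, 112. ]))]
tab_pivot top [(0.65, array([448.6, 305.4,  87. ]))]
tab_pivot scene [(0.64, array([457.1, 302.9,  87. ]))]
rack top [(0.8, array([437.6, 239.2,   0. ]))]
rack scene [(0.89, array([449.9, 228.1,   0. ]))]
bay_rim top [(0.89, array([ 448.8, -210.8,   32. ]))]
bay_rim scene [(0.59, array([ 437. , -218.1,   32. ]))]
bay_floor top [(0.68, array([ 449.5, -209.5,    8. ]))]
bay_floor scene [(0.94, array([ 461.6, -206. ,    8. ]))]
```

```bash
cat >> h.py <<'E'
RK=np.array([445.3,238.4]);RY=np.radians(80.9);BAY=np.array([450.8,-211.2]);BY=np.radians(88.45)
def rw(x,y,z,o=RK,yaw=RY):
    c,s=np.cos(yaw),np.sin(yaw);return [o[0]+c*x-s*y,o[1]+s*x+c*y,z]
def q(yaw): # tool down, tool y along direction yaw (world, rad)
    p=(yaw+np.pi/2)/2;return [0,np.cos(p),np.sin(p),0]
E
python3 - <<'E'
from h import *
P=cloud("top",np.load("topmed.npy")).reshape(-1,3);P=P[P[:,2]<1000]
for y0 in range(250,600,50):
    print(y0,[(x0,int(P[(abs(P[:,0]-x0)<25)&(abs(P[:,1]-y0)<25)][:,2].max(initial=-1))) for x0 in range(300,700,50)])
for s in(np.pi/2,-np.pi/2):
    for n,p,y in(("tab",rw(42,-28,150),RY+s),("cart",rw(0,0,55),RY+s),("mid",[445,15,60],np.pi/2+s),("push",[400,15,65],np.pi/2+s),("bay",[*BAY,35],BY+s),("bayhi",[*BAY,150],BY+s)):
        j=robot.ik(p,q(y));print(n,None if j is None else np.round(j,2))
E
```

```text
250 [(300, -1), (350, 3), (400, 52), (450, 110), (500, 12), (550, 3), (600, 176), (650, 172)]
300 [(300, -1), (350, 4), (400, 12), (450, 114), (500, 76), (550, 6), (600, 55), (650, 3)]
350 [(300, -1), (350, 2), (400, 4), (450, 11), (500, 3), (550, 3), (600, 53), (650, 2)]
400 [(300, -1), (350, 2), (400, 3), (450, 4), (500, 3), (550, 228), (600, 239), (650, 301)]
450 [(300, -1), (350, 2), (400, 4), (450, 475), (500, 462), (550, 447), (600, 420), (650, 302)]
500 [(300, -1), (350, 2), (400, 4), (450, 454), (500, 456), (550, 447), (600, 418), (650, 302)]
550 [(300, -1), (350, 2), (400, 4), (450, 3), (500, 125), (550, -1), (600, 374), (650, 302)]
tab [ 0.52  0.27 -0.29  1.01  0.   -0.89]
cart [ 0.49  0.28 -0.52  0.76  0.   -0.92]
mid [ 0.03  0.18 -0.65  0.74  0.   -1.54]
push [ 0.04  0.09 -0.74  0.74  0.   -1.53]
bay [-0.44  0.3  -0.56  0.71  0.   -1.98]
bayhi [-0.44  0.17 -0.42  0.98  0.   -1.98]
tab [ 0.52  0.27 -0.29  1.01  0.    2.25]
cart [ 0.49  0.28 -0.52  0.76  0.    2.22]
mid [ 0.03  0.18 -0.65  0.74  0.    1.6 ]
push [ 0.04  0.09 -0.74  0.74  0.    1.61]
bay [-0.44  0.3  -0.56  0.71  0.    1.16]
bayhi [-0.44  0.17 -0.42  0.98  0.    1.16]
```

Run:
```python
from h import *
T=q(RY-np.pi/2)
s=robot.sense();robot.move_l([105,430,260],max_speed=300)
robot.move_pose([390,210,230],T)
robot.close()
robot.move_pose(rw(42,-30,150),T)
robot.move_l(rw(42,-30,97),contact_N=8)
b=robot.sense()["wrist_force"]
r=robot.move_l(rw(54,11,97),max_speed=60,contact_N=25)
s=robot.sense();print(r,s["clock"],s["tcp_pos"],s["wrist_force"]-b,s["width"])
robot.move_l(rw(54,-2,97));robot.move_l(rw(54,-2,170),max_speed=250)
robot.gripper_open()
robot.move_l(rw(-60,60,230),max_speed=300)
im,d=robot.grab_frame("top");save("t2.png",im[190:260,110:230],6)
P=cloud("top",d);m=(P[...,2]>102)&(P[...,2]<122);m[:,:115]=0;m[:,215:]=0;m[:205]=0;m[250:]=0
print(P[m].round(0).tolist()[:20], robot.sense()["clock"])
```

```text
False 7.275 [447.39535594 296.43807009  98.6525628 ] [13.08672145  4.72716287 -5.33573241] -0.42302928340206886
[[431.0, 303.0, 109.0], [431.0, 299.0, 114.0], [431.0, 298.0, 109.0], [431.0, 296.0, 106.0], [429.0, 302.0, 112.0], [429.0, 300.0, 111.0], [429.0, 298.0, 109.0], [429.0, 295.0, 110.0], [426.0, 302.0, 112.0], [426.0, 300.0, 110.0], [426.0, 298.0, 108.0]] 9.425
```

Run:
```python
from h import *
T=q(RY-np.pi/2);M=q(BY-np.pi/2)
robot.move_pose(rw(0.5,0.3,140),T)
print(robot.move_l(rw(0.5,0.3,57.5),max_speed=100,contact_N=10))
robot.close();s=robot.sense();print(s["clock"],s["tcp_pos"],s["width"],s["gripper_force"],s["wrist_force"])
robot.move_l(rw(0.5,0.3,75),max_speed=60)
robot.move_l(rw(0.5,0.3,190),max_speed=150)
s=robot.sense();print(s["width"],s["wrist_force"])
robot.move_pose([435,14,150],M)
robot.move_l([435,14,62],max_speed=150)
r=robot.move_l([435,14,42],max_speed=25,contact_N=5)
s=robot.sense();print(r,s["clock"],s["tcp_pos"],s["width"],s["wrist_force"])
im,d=robot.grab_frame("scene");save("s3.png",im[110:290,130:330],4)
```

```text
False
11.5583 [445.97496277 239.09713139  57.88756381] 23.147617908549098 61.015037298202515 [ 3.67495752 -0.90750476  1.08779262]
23.059654657786428 [-0.53931105  0.4758082  -3.89405283]
True 15.15 [435.59837345  13.90933627  47.59523792] 22.671323425413064 [ 2.25892909 -0.77237524 -0.15182904]
```

View pics/s3.png

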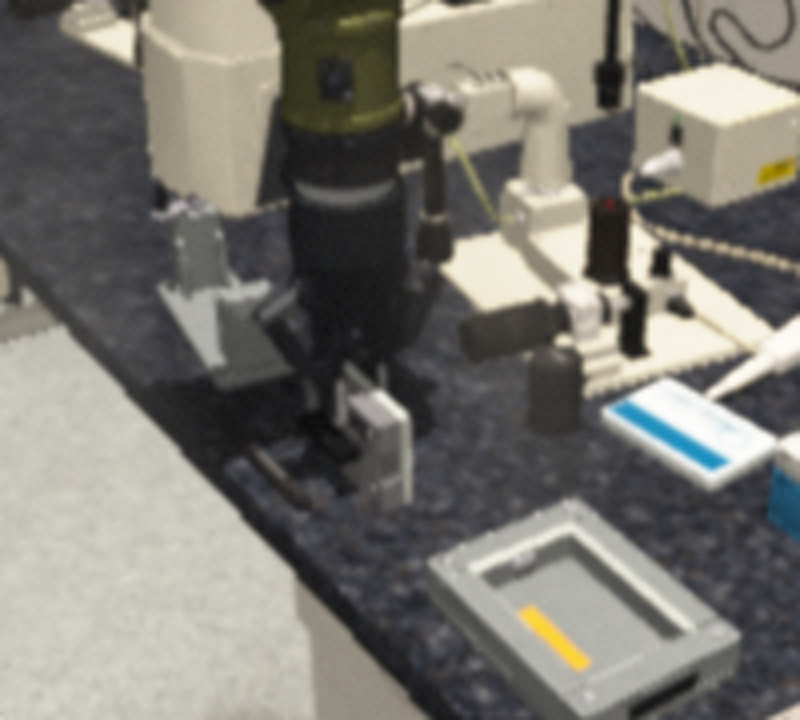

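The scene view shows the cartridge held upright on the bench at about pixel (375,440) in the crop, with the aluminium back away from the robot. I'll release it and tip it over.

Run:
```python
from h import *
M=q(BY-np.pi/2)
robot.gripper_open();robot.move_l([435,14,130],max_speed=150);robot.close()
robot.move_l([388,14,110],max_speed=150);robot.move_l([388,14,64.5],max_speed=100)
r=robot.move_l([447,14,64.5],max_speed=50,contact_N=15)
s=robot.sense();print(r,s["clock"],s["tcp_pos"],s["wrist_force"])
robot.wait(.3)
robot.move_l([400,14,110],max_speed=200);robot.gripper_open();robot.move_l([400,130,180],max_speed=300)
Ds=[robot.grab_frame("top") for _ in range(4)];im=Ds[-1][0];save("t4.png",im[170:270,180:300],6)
D=np.median([x[1] for x in Ds],0);P=cloud("top",D);Z=P[...,2]
for n,a,b in(("slab",17,32),("handle",34,52)):
    m=(Z>a)&(Z<b)&(P[...,0]>400)&(P[...,0]<550)&(abs(P[...,1]-10)<90)
    k,l,st,_=cv2.connectedComponentsWithStats(m.astype(np.uint8));m=l==1+np.argmax(st[1:,4])
    r=cv2.minAreaRect(P[m][:,:2].astype(np.float32));print(n,m.sum(),r,P[m].mean(0))
print(robot.sense()["clock"])
```

```text
True 19.1583 [425.97297328  13.87900571  65.58929058] [-2.91175431  0.45242557  9.0537491 ]
slab 3 ((445.8714294433594, 12.10869026184082), (5.5301642417907715, 0.012839539907872677), 88.65199279785156) [445.87370688  12.11387647  26.66849074]
handle 130 ((412.1856384277344, 15.436195373535156), (60.106658935546875, 16.152183532714844), 87.32435607910156) [412.32819366  15.24131705  39.80783355]
21.45
```

View pics/t4.png

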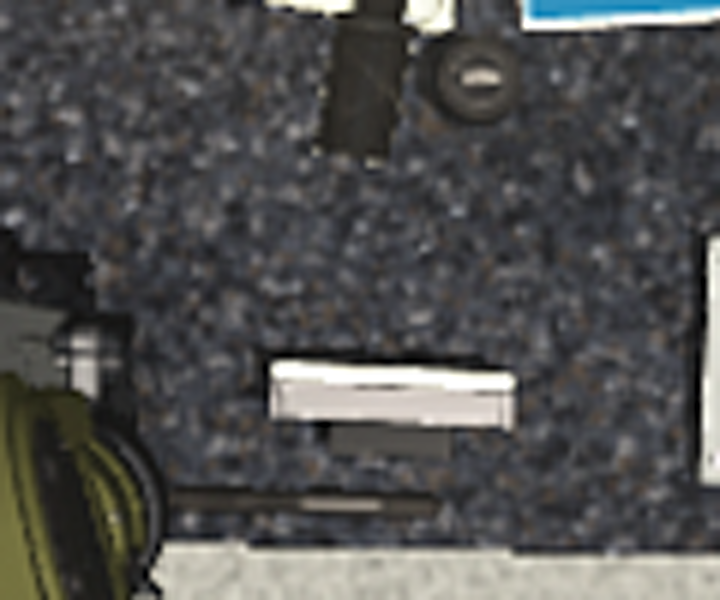

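The top view shows the cartridge still upright: top edge at crop (390,390), handle at (390,440). The push stopped early on a contact trigger. I'll push again in steps and log the force.

Run:
```python
from h import *
M=q(BY-np.pi/2)
robot.close()
robot.move_l([385,14,110],max_speed=250);robot.move_l([385,14,63],max_speed=120)
for x in(405,415,425,435,445,452):
    r=robot.move_l([x,14,63],max_speed=60,contact_N=30)
    s=robot.sense();print(x,r,s["clock"],s["tcp_pos"].round(1),s["wrist_force"].round(1))
    if r: break
robot.wait(.2)
robot.move_l([400,14,110],max_speed=200);robot.gripper_open();robot.move_l([400,130,180],max_speed=300)
Ds=[robot.grab_frame("top") for _ in range(4)];im=Ds[-1][0];save("t5.png",im[170:270,180:300],6)
D=np.median([x[1] for x in Ds],0);P=cloud("top",D);Z=P[...,2]
for n,a,b in(("slab",17,32),("handle",34,52)):
    m=(Z>a)&(Z<b)&(P[...,0]>400)&(P[...,0]<550)&(abs(P[...,1]-10)<90)
    k,l,st,_=cv2.connectedComponentsWithStats(m.astype(np.uint8));m=l==1+np.argmax(st[1:,4])
    r=cv2.minAreaRect(P[m][:,:2].astype(np.float32));print(n,m.sum(),r,P[m].mean(0))
print(robot.sense()["clock"])
```

```text
405 False 23.9333 [405.4  13.9  63.1] [ 0.6  0.1 -1.1]
415 False 24.25 [415.2  14.   62.9] [-1.4 -0.7 -0.1]
425 False 24.5667 [425.6  14.   63.1] [-0.7  0.5 -0. ]
435 False 24.8833 [435.6  14.   63. ] [-0.5  0.3 -0.6]
445 False 25.2 [445.5  14.   63. ] [-0.5 -0.1  0.4]
452 False 25.4667 [452.5  14.   63. ] [-0.7  0.1 -1. ]
slab 845 ((481.60882568359375, 14.006519317626953), (108.79985046386719, 69.94506072998047), 88.36039733886719) [481.56319919  13.58821428  23.79450124]
handle 74 ((481.3326110839844, 12.69163990020752), (8.431135177612305, 56.187721252441406), 1.2864936590194702) [481.5856558   11.84720307  41.55380592]
27.75
```

View pics/t5.png

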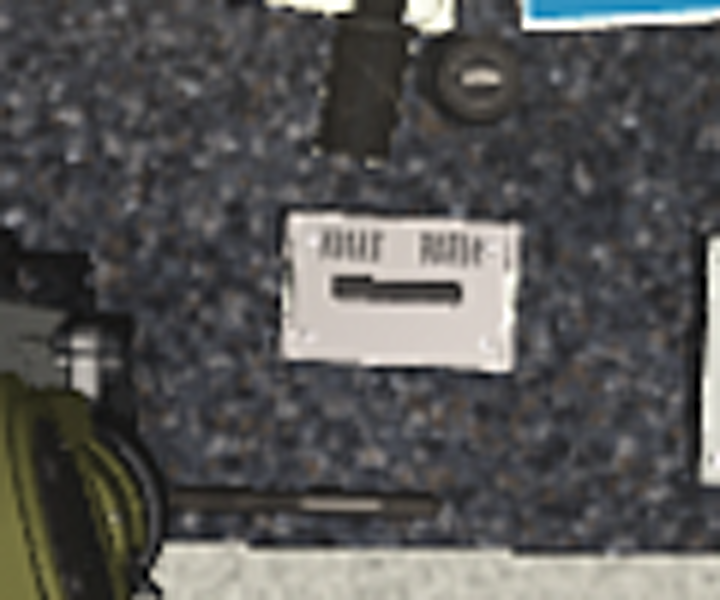

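The top view shows the cartridge lying flat, handle up, centred at crop (400,290), with its yaw already matching the bay. I'll pick it up by the handle and start the insertion.

Run:
```python
from h import *
M=q(BY-np.pi/2)
robot.move_l([481.6,13.8,110],frame=None,max_speed=250)
print(robot.move_l([481.6,13.8,27],max_speed=100,contact_N=10))
robot.close();s=robot.sense();p=s["tcp_pos"];print(s["clock"],p,s["width"],s["tcp_rot"])
robot.move_l([481.6,13.8,110],max_speed=150)
robot.move_l([*BAY,110],max_speed=250)
robot.move_l([*BAY,64],max_speed=120)
robot.wait(.1);b=robot.sense()["wrist_force"];print("base",b)
r=robot.move_l([*BAY,40],max_speed=30,contact_N=6)
s=robot.sense();print(r,s["clock"],s["tcp_pos"],s["wrist_force"]-b,s["moment"],s["width"])
```

```text
False
30.2 [482.12497992  13.78213636  27.42911579] 8.256514995597987 [-5.44041440e-04  7.16623338e-01  6.97459709e-01 -8.06838781e-04]
base [-0.21070862 -0.24789624 -3.49737546]
True 33.0417 [ 451.85021101 -211.49221337   54.79598441] [ 3.42427933 -0.75409735  2.76584884] [-0.23155648 -0.73419335 -0.02519853] 8.210086024611483
```

Run:
```python
from h import *
b=np.array([-.21,-.25,-3.5]);x,y=BAY;x+=0.5
robot.move_l([x,y,56.5],max_speed=40)
for i in range(6):
    r=robot.move_l([x,y,40],max_speed=30,contact_N=8)
    robot.wait(.05);s=robot.sense();f=s["wrist_force"]-b;p=s["tcp_pos"];print(r,s["clock"],np.round([x,y],1),p.round(1),f.round(1),s["moment"].round(2))
    if p[2]<47.5: break
    x+=np.clip(f[0]*.5,-1.5,1.5); y+=np.clip(f[1]*.5,-1.5,1.5)
    robot.move_l([x,y,p[2]+1],max_speed=40)
```

```text
True 33.6 [ 451.3 -211.2] [ 451.9 -211.2   54.3] [ 2.3 -0.9  1.4] [-0.15 -0.45 -0.01]
True 34.1917 [ 452.4 -211.7] [ 452.4 -211.2   51. ] [2.7 1.6 4.2] [ 0.18 -0.35  0.01]
True 34.7 [ 453.8 -210.9] [ 454.2 -211.    51. ] [0.8 0.9 4.2] [ 0.   -0.3   0.01]
True 35.2083 [ 454.2 -210.4] [ 454.3 -210.9   51. ] [ 1.5 -0.8  4.7] [-0.1  -0.11 -0.06]
True 35.7167 [ 454.9 -210.8] [ 454.3 -211.    50.9] [ 0.6 -0.7  4.4] [-0.07 -0.04 -0.07]
True 36.225 [ 455.2 -211.2] [ 454.3 -211.1   50.7] [ 1.1 -0.3  3.9] [-0.03 -0.14  0.01]
```

Run:
```python
from h import *
b=np.array([-.21,-.25,-3.5]);x,y=454.2,-211.0
robot.move_l([x,y,51.5],max_speed=40)
for c in(14,20,26):
    r=robot.move_l([x,y,33.5],max_speed=30,contact_N=c)
    robot.wait(.05);s=robot.sense();f=s["wrist_force"]-b;p=s["tcp_pos"];print(c,r,s["clock"],p.round(1),f.round(1),s["moment"].round(2),s["width"])
    if p[2]<37: break
im,d=robot.grab_frame("scene");save("s6.png",im[190:310,200:350],5)
```

```text
14 True 37.3167 [ 454.  -210.8   35.4] [-1.6  0.7  9. ] [0.03 0.07 0.05] 8.433008314450152
```

View pics/s6.png

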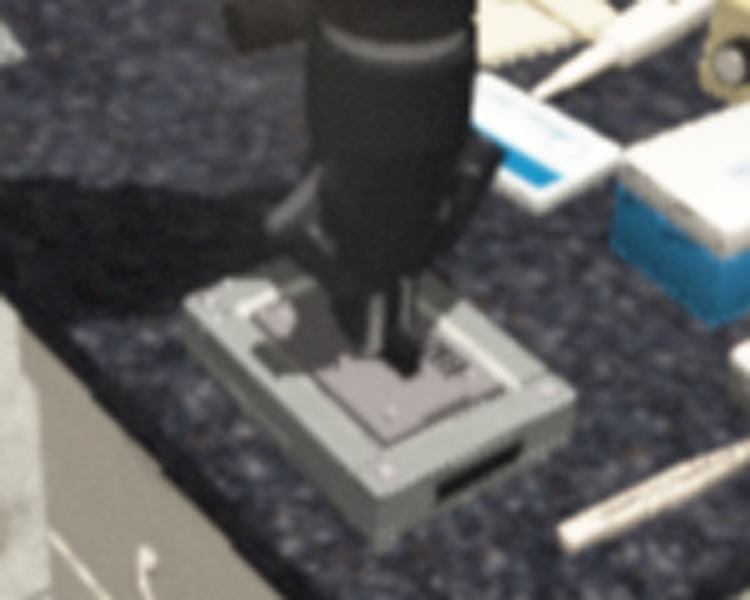

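The scene view shows the cartridge flush in the recess, around crop (400,380). I'll release it, back off, and check that it is level.

Run:
```python
from h import *
r=robot.move_l([454,-210.8,31],max_speed=20,contact_N=14);s=robot.sense();print(r,s["tcp_pos"],s["wrist_force"])
robot.gripper_open();robot.move_l([454,-210.8,120],max_speed=120);robot.move_l([454,-20,200],max_speed=300)
Ds=[robot.grab_frame("top") for _ in range(6)];im=Ds[-1][0];save("t7.png",im[195:270,280:370],7)
P=cloud("top",np.mean([x[1] for x in Ds],0));Z=P[...,2]
X=(P[...,:2]-BAY);c,sn=np.cos(BY),np.sin(BY);u=c*X[...,0]+sn*X[...,1];v=-sn*X[...,0]+c*X[...,1]
for a,bb in((-52,-40),(-30,-10),(10,30),(40,52)):
    print(a,bb,[round(float(Z[(u>a)&(u<bb)&(v>l)&(v<h)].mean()),1) for l,h in((-32,-12),(12,32))])
print("rim",[round(float(Z[(u>a)&(u<bb)&(abs(v)<50)].mean()),1) for a,bb in((-77,-63),(63,77))],robot.sense()["clock"])
```

```text
True [ 453.95607741 -210.73580374   35.38968059] [-1.6351031   0.98210955  6.71800738]
-52 -40 [51.3, 53.6]
-30 -10 [32.1, 36.3]
10 30 [32.3, 39.9]
40 52 [44.8, 32.0]
rim [37.5, 39.0] 40.3
```

View pics/t7.png

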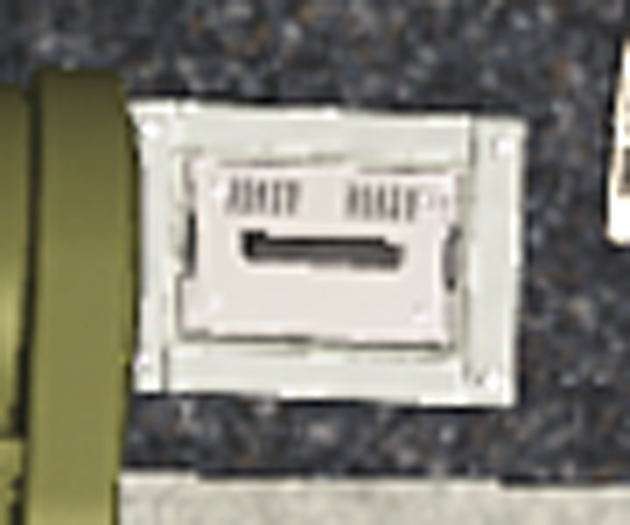

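The top view shows the cartridge centred in the recess, around crop (320,250). The depth means are skewed by dropouts, so I'll recheck with medians.

Run:
```python
from h import *
D=np.array([robot.grab_frame("top")[1] for _ in range(8)]);D[D==0]=np.nan
P=cloud("top",np.nanmedian(D,0));Z=P[...,2]
X=(P[...,:2]-BAY);c,sn=np.cos(BY),np.sin(BY);u=c*X[...,0]+sn*X[...,1];v=-sn*X[...,0]+c*X[...,1]
for a,bb in((-52,-40),(-30,-10),(10,30),(40,52)):
    print(a,bb,[round(float(np.nanmedian(Z[(u>a)&(u<bb)&(v>l)&(v<h)])),1) for l,h in((-32,-12),(12,32))])
print("rim",[round(float(np.nanmedian(Z[(u>a)&(u<bb)&(abs(v)<50)])),1) for a,bb in((-77,-63),(63,77))])
```

```text
-52 -40 [32.2, 31.8]
-30 -10 [32.5, 31.9]
10 30 [32.2, 32.0]
40 52 [31.8, 32.1]
rim [32.0, 32.0]
```

Every part of the cartridge is flush with the rim at 32 mm. Handing in.

```bash
python3 -c "
from h import *
print(robot.finish_job(), robot.sense()['clock'])"
```

```text
the job is handed in; nothing more can be done
the job is handed in; nothing more can be done
```

I turned the tab aside, laid the cartridge on its back on the bench and let go, then pressed it home in the bay. Depth readings put it level with the 32 mm rim to within about 0.5 mm at every patch checked. I handed the job in after about 41 s, and no verdict was returned.

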